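Fit the blow-off nozzle to the bench air port

TASK

Take the blow-off nozzle out of the wooden rack and push its plug end down into the open push-in port of the air block, against the port's sprung valve and past its catches, until it bottoms fully home; then let go, leaving the nozzle caught upright in the port. Pushing it in takes under 15 N: never let nozzle and air block press on one another with more than 25 N, and do not knock the other things on the bench about.

Things in the scene. Friction and masses are not known exactly. Their poses are not given: they have to be found in the camera images.
- nozzle: Blow-off nozzle, 130 mm long, about 100 g, upright and loose in a rack hole. Origin: centre of its lower (plug) end, z up its axis, x and y across its sleeve's flats. Nose 16 mm diameter, coned from 10 mm over the first 3 mm, ends at 8 mm; 11 mm groove from 8 to 17 mm; 16 mm aluminium tube to 62 mm; dark square rubber sleeve 24 x 24 mm, 62 to 105 mm; brass tip 20 narrowing to 8 mm diameter.
- rack: Fixed wooden block 70 (x) x 160 (y) x 45 mm high, origin at the centre of its underside. Three holes 19 mm wide, 35 mm deep (floor 10 mm above the bench), along its y axis at -50, 0 and +50 mm, hold nozzle, dowel and punch in any order. Nothing stands beside the holes in its x direction.
- air_block: Fixed aluminium block 65 mm high on a steel foot plate; origin at the underside, below the open port (black collar, rises 1.5 mm, look only). 55 mm from it along the block's y a second port is closed by a brass cap 7 mm high. A round gauge sits at the x side under the cap, no higher than 51 mm.
- port (a point): Centre of the open port's mouth, in the block's top face, z up. Bore 17.5 mm wide down to a hard stop 45 to 57 mm below this point: how deep differs, cannot be seen and must be felt. 12 mm above the stop the nose meets the sprung valve (5 to 7 N) and catches: 9 to 14 N in all. 3 mm above the stop the catches snap into the groove; let go, the valve lifts the nozzle 3 mm against them.
- dowel: Bystander: plain beech dowel 16 mm in diameter, 100 mm long, upright in the rack.
- punch: Bystander: steel punch 15 to 18 mm in diameter, 98 mm long, upright in the rack.
- spring_clip: Bystander: small steel spring clip, 50 x 22 x 18 mm, lying between rack and air block.
- screw_near: Bystander: wooden hand screw clamp at the robot's right, 36 mm high.
- sleeve (a point): Point to grip on the nozzle's square rubber sleeve, on its axis 88 mm above the plug end; grip across the flats that face along the rack's x (within 0.25 rad). The wide sleeve with a slim tip above tells the nozzle from the dowel and the punch.
- valve (a joint): Travel (m) of the sprung valve in the bore, hidden below the plug: 0 shut, grows as the plug pushes it down, 0.012 with the plug on the hard stop, about 0.009 once the plug is caught and let go; an uncaught plug is pushed back to 0.
There are look-alikes about, which are no part of the job. What is shaped like the nozzle but green is not meant. Of the things shaped like the air_block, the aluminium one is meant.

How it is judged (in metres and radians):
On the way:
1. the nozzle is pushed fully home: the valve is pushed down at least 11 mm, within 1 mm of the stop (value of joint valve above 0.011 m and horizontal distance between nozzle and port below 0.004 m and angle between nozzle's own z axis and vertical below 0.12 rad), for 0.15 s.
At the end, for the whole second after the job is handed in: The nozzle stands still, released and caught in the open port: valve still held down by over 7.5 mm, nozzle upright within 0.12 rad, its lower end within 4 mm of the port's axis (value of joint valve above 0.0075 m and horizontal distance between nozzle and port below 0.004 m and angle between nozzle's own z axis and vertical below 0.12 rad and linear speed of nozzle below 0.02 m/s); the robot touches nothing.
It fails at once if the nozzle and the air block press on one another with more than 25 N (contact force between nozzle and air_block above 25 N).
It fails at once if a bystander is moved by more than 30 mm (distance of any of dowel, punch, spring_clip, screw_near from where it was at the start of the episode above 0.03 m).
It also fails if it takes over 62 s, if anything falls off the work surface, if the arm or the gripper's body presses on something with over 40 N, if the wrist force passes 120 N, or if a joint passes its speed limit or range.

ROBOT

A 7-joint arm with a two-finger parallel gripper is mounted at the origin on the work surface. World frame = base frame: x ahead of the robot, y to its left, z up, the work surface at z = 0. Lengths are in mm, angles in rad, forces in N, time in s.
With the tool pointing down it reaches from about 400 to 875 mm from the base axis. Payload 4.4 kg.
Tool frame: the origin (TCP) lies where the fingers leave the gripper's body, on its centre line; the fingertips stand 73 mm ahead of it and the grasp point (between the pads) lies 54 mm ahead of it; z points along the fingers, y is the line along which they close (so a half turn about z gives the same grasp; the last joint's range is limited). The gripper opens to 85 mm and grips with 20 to 120 N. Pads are 22 mm wide; open, the fingers measure 114 mm over their backs; the gripper's body (76 mm by 85 mm) begins 54 mm behind the grasp point. The pads swing forward as they close: fully open they stand 13 mm farther back than shut.
Start: joints at [1.126, 0.628, 0.038, 1.517, -0.027, 0.996, -0.02], TCP at [240.399, -603.925, 303.913] pointing down, gripper open.
Joint ranges: [-3.06, 3.06], [-0.37, 2.12], [-1.25, 1.32], [0.18, 2.47], [-1.1, 4.24], [0.23, 1.98], [-2.94, 2.94]. Speed limits (rad/s): [2.57, 2.57, 3.14, 3.14, 3.14, 3.14, 3.14].

INTERFACE

Orientations are given as [roll, pitch, yaw] about the fixed x, y, z axes, in that order (R = Rz(yaw) Ry(pitch) Rx(roll)).
In Python, from cell import ctrl gives the robot as it stands.
- The arm moves only by the tool send_rows, never from a script. Its argument "rows" is a list that holds one entry, the list of rows, each a list of 6 numbers: the shift along the tool's x, y, z in cm, then the turn, a rotation vector about the tool's x, y, z in rad. In form: [[[tx, ty, tz, wx, wy, wz], ...]]. A call has 1 to 10 rows; each row is the pose to reach, as a shift and turn from the pose commanded when the call began, along the tool's axes at that moment; what a row does not reach only later rows make up. A row lasts 1/10 s, in which the tool goes at most 50 mm and 8.59 degrees, less where a joint would pass 70% of its speed; a pose out of reach is approached as far as the arm can. A call with a gripper value outside its range is refused whole. "grip" is the closure in counts, from 0 (fully open) to 255 (shut), set as the call begins (left out, the last holds). The fingers move at their own pace and stop on an object; the grip force is fixed at half the most. Time passes only in rows, so rows that repeat a pose let the fingers close. It gives the time, the measured TCP pose, the force, the opening and the grip force at its end, in the units of the state.
- ctrl.read_state(): the state, without advancing time (a new reading comes with each control period).
- ctrl.get_image(name): name is "scene" or "side" or "wrist"; returns a dict with "pixels" (384x512x3 uint8, red, green, blue), "fx", "fy", "cx", "cy" (pixels), "extrinsics" (4x4, takes a point from camera to world coordinates); the wrist camera has in their place "mount" (4x4, takes a point from camera to tool coordinates, whose origin is the TCP and whose axes are the flange's). Camera axes: x right, y up, looking along -z (the intrinsics and any distortion apply to the point x, -y, -z); pixel columns grow to the right and rows downward; lengths in mm; the calibration is good to about 2 mm. A picture is of the moment at which its call begins: read the wrist's pose just before it. There is no depth.
- ctrl.finish_job(): hands the job in; it is judged then, once.
The state is a dict: "clock": time; "qpos": joint angles; "qd": joint speeds; "tau": joint torques, N m; "eef_pos": TCP position; "tool_rot": TCP orientation; "force": force on the tool from outside, world axes, zero at the start; "torque": the same for the moment, N m; "width": finger opening in mm; "gripper_force": force on a finger pad.
Only numpy, scipy, OpenCV 4.12 (cv2) and the standard library are available. Lean on these libraries where they do the work, as an engineer would, in place of code of your own. Each camera call takes 0.05 s, during which the arm holds its last target. There are 200 camera calls.

## Working session

There is one attempt and no reset: what is moved stays moved. The work goes in short steps, Python scripts to look and compute and a tool call to move; the robot and the scene stay as the last step left them, time stands still between calls to the robot, and variables do not carry over. Pictures are saved under pics/ and viewed, at most 10 in all, crops included, and the job is handed in when it is done.

Besides the shell and the picture viewer there is one more tool, called after ">>>" as a command line: name --argument value ..., lists and objects as JSON in quotes. send_rows: Moves the arm, as the interface text tells. Its arguments: {"type":"object","properties":{"rows":{"type":"array","items":{"type":"array","items":{"type":"array","items":{"type":"number"}}}},"grip":{"type":"number"}},"required":["rows"]}

```bash
mkdir -p pics; ls
cat > h.py <<'E'
import numpy as np,cv2
from cell import ctrl
def save(n,f):
    d=ctrl.get_image(n); cv2.imwrite(f,d["pixels"][:,:,::-1]); return d
def ray(d,u,v,E=None):
    E=np.array(d["extrinsics"]) if E is None else E
    r=E[:3,:3]@np.array([(u-d["cx"])/d["fx"],-(v-d["cy"])/d["fy"],-1.]); return E[:3,3],r/np.linalg.norm(r)
def onz(d,u,v,z,E=None):
    o,r=ray(d,u,v,E); return o+r*(z-o[2])/r[2]
def tri(a,b):
    A=[];B=[]
    M=np.zeros((3,3));q=np.zeros(3)
    for o,r in (a,b):
        P=np.eye(3)-np.outer(r,r);M+=P;q+=P@o
    return np.linalg.solve(M,q)
E
python3 - <<'E'
from h import *
print(ctrl.read_state())
a=[]
for n in("scene","side"):
    d=save(n,f"pics/{n}0.png"); print(n,{k:np.round(v,2).tolist() for k,v in d.items() if k!="pixels"})
E
```

```text
pics
{'clock': 0.0, 'qpos': array([ 1.1262131 ,  0.62935354,  0.03845784,  1.51834882, -0.02699724,
        0.99628959, -0.01998589]), 'qd': array([ 0.00044469,  0.00168911,  0.00197942, -0.00136741,  0.00021267,
        0.00157512, -0.00133285]), 'tau': array([-1.80089861e-03, -5.63397145e+01,  1.22512210e+00, -1.93443435e+01,
        1.09005219e-02,  1.04663594e-02, -7.66364423e-06]), 'eef_pos': array([ 240.20814254, -603.47487009,  302.99057461]), 'tool_rot': array([-3.13971218e+00,  3.64185479e-05,  3.78786454e-01]), 'force': array([-0.38792534, -0.20941147, -0.66159397]), 'torque': array([ 0.03153993, -0.01296308, -0.00228821]), 'gripper_force': 0.0, 'width': 85.46332814027315}
scene {'fx': 397.74, 'fy': 397.74, 'cx': 256.14, 'cy': 193.86, 'extrinsics': [[-0.88, -0.26, 0.39, 897.74], [0.47, -0.53, 0.71, 572.58], [0.02, 0.81, 0.59, 663.62], [0.0, 0.0, 0.0, 1.0]]}
side {'fx': 418.92, 'fy': 418.92, 'cx': 252.5, 'cy': 191.03, 'extrinsics': [[-0.74, 0.44, -0.52, -112.25], [-0.68, -0.46, 0.58, 583.11], [0.02, 0.77, 0.63, 837.47], [0.0, 0.0, 0.0, 1.0]]}
```

View pics/scene0.png

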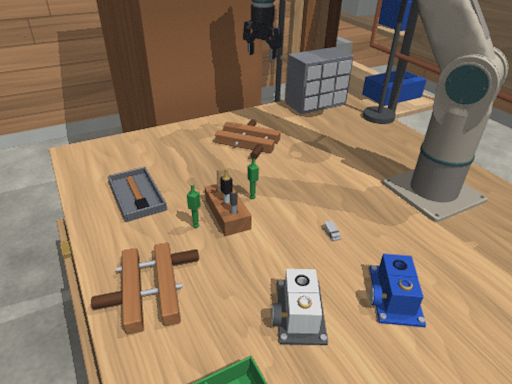

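View pics/side0.png

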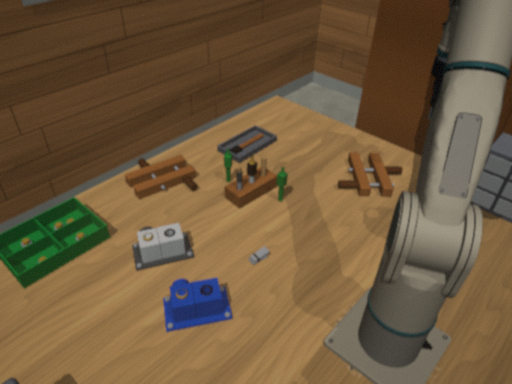

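The scene view shows the rack at about (228,208), the nozzle with its dark sleeve at about (226,185), green look-alikes beside it and the aluminium block at (301,303), with its open port at (302,281). The side view shows the nozzle at about (252,170) and the port at about (170,233). I'll zoom into both next.

Run:
```python
import cv2,numpy as np
s=cv2.imread("pics/scene0.png");t=cv2.imread("pics/side0.png")
def c(i,u,v,w,h,k):return cv2.resize(i[v:v+h,u:u+w],None,fx=k,fy=k,interpolation=cv2.INTER_CUBIC)
A=np.hstack([c(s,180,150,80,60+20,5),c(s,265,260,80,80,5)][:2]);B=np.hstack([c(t,215,140,80,40+20,5),c(t,130,212,80,60,5)])
I=np.vstack([A[:300*1+100],B]);I=cv2.resize(I,(686,600)) 
cv2.imwrite("pics/z0.png",np.vstack([A,B])[:700] if 0 else cv2.resize(np.vstack([A,B]),None,fx=.857,fy=.857))
```

```text
(no output)
```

View pics/z0.png

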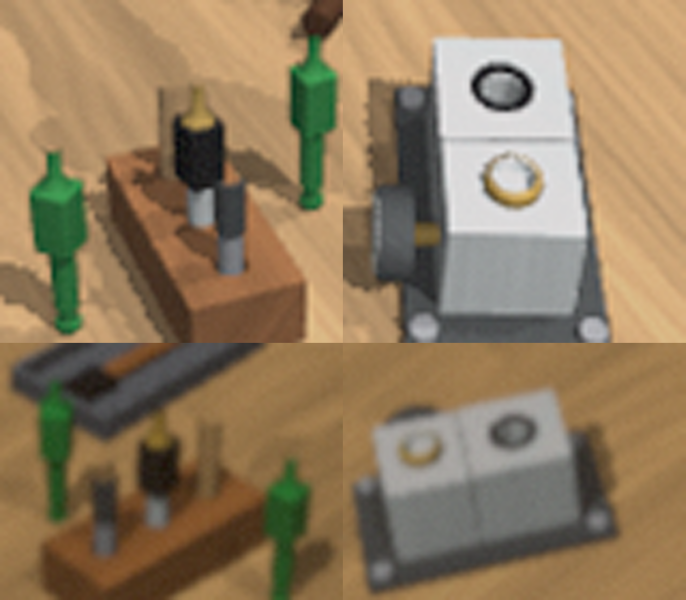

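The zoom puts the nozzle tip at scene (226.4,170.5) and side (252.3,156.1), and the nozzle stands in the middle hole. The port is at scene (302.1,280.3) and side (169.7,232.5).

```bash
cat > cams.py <<'E'
from h import *
E
python3 - <<'E'
from h import *
np.set_printoptions(precision=1,suppress=True)
S=ctrl.get_image("scene");T=ctrl.get_image("side")
print("tip",tri(ray(S,226.4,170.8),ray(T,252.3,156.5)),onz(S,226.4,170.8,140),onz(T,252.3,156.5,140))
print("port",tri(ray(S,302.1,280.3),ray(T,169.7,232.5)),onz(S,302.1,280.3,66.5),onz(T,169.7,232.5,66.5))
print("cap",tri(ray(S,304.4,302.2),ray(T,148,236)),onz(S,304.4,302.2,72),onz(T,148,236,72))
p=[onz(S,*q,45) for q in((205,188),(224.8,221.1),(250.9,215.8))];print(p)
d=p[1]-p[0];print("rack y yaw",np.arctan2(d[1],d[0]),np.linalg.norm(d)); d=p[2]-p[1];print(np.arctan2(d[1],d[0]),np.linalg.norm(d))
f=lambda u,v:(215+u/4.2875,140+(v-343)/4.2875)
q=[onz(T,*f(*x),45) for x in((43,550),(103,592),(222,465))];print(q)
d=q[2]-q[0];print(np.arctan2(d[1],d[0]))
st=ctrl.read_state();print(st["eef_pos"],st["tool_rot"])
d=ctrl.get_image("wrist");print({k:np.round(v,2).tolist() for k,v in d.items() if k!="pixels"})
# green things & clip by mask on scene
h=cv2.cvtColor(S["pixels"],cv2.COLOR_RGB2HSV);m=cv2.inRange(h,(50,100,30),(85,255,255))
n,l,s,c=cv2.connectedComponentsWithStats(m)
for i in range(1,n):
    if s[i,4]>30: print(s[i],onz(S,c[i][0],s[i,1]+s[i,3],5))
print("clip",onz(S,332,230,9))
E
```

```text
tip [ 570.5 -175.5  133.6] [ 574.5 -166.   140. ] [ 564.6 -169.2  140. ]
port [557.9 151.7  63.5] [559.6 154.   66.5] [555.4 153.2  66.5]
cap [585.  199.9  66.6] [587.9 203.8  72. ] [580.4 202.   72. ]
[array([ 601.9, -248.7,   45. ]), array([ 611. , -100.8,   45. ]), array([545.9, -90.5,  45. ])]
rack y yaw 1.509379272888804 148.17325550751013
2.9851894632293687 65.91299887209726
[array([601.9, -91.2,  45. ]), array([539.9, -87.6,  45. ]), array([ 578. , -254.5,   45. ])]
-1.7161586706059617
[ 240.3 -603.7  303.3] [-3.1  0.   0.4]
{'fx': 272.65, 'fy': 272.65, 'cx': 258.96, 'cy': 193.95, 'mount': [[0.0, 0.95, 0.32, 82.38], [1.0, -0.0, -0.0, -0.05], [-0.0, 0.32, -0.95, -70.18], [0.0, 0.0, 0.0, 1.0]]}
[248 158  10  41 249] [ 486.2 -195.9    5. ]
[187 186  13  42 309] [ 672.9 -154.9    5. ]
[ 193  356   74   28 1066] [750.9 252.4   5. ]
clip [370.5  10.4   9. ]
```

>>> send_rows --rows '[[[46.8, -28.3, 0, 0, 0, -1.1], [46.8, -28.3, 0, 0, 0, -1.1], [46.8, -28.3, 0, 0, 0, -1.1], [46.8, -28.3, 0, 0, 0, -1.1], [46.8, -28.3, 0, 0, 0, -1.1], [46.8, -28.3, 0, 0, 0, -1.1], [46.8, -28.3, 0, 0, 0, -1.1], [46.8, -28.3, 0, 0, 0, -1.1], [46.8, -28.3, 0, 0, 0, -1.1], [46.8, -28.3, 0, 0, 0, -1.1]]]' --grip 0

```text
clock: 1.25
eef_pos: [543.1, -203.8, 304.0]
tool_rot: [3.141, 0.0, 1.478]
force: [1.6, -0.9, 0.9]
width: 85.3
gripper_force: 0.0
```

```bash
cat >> h.py <<'E'
from scipy.spatial.transform import Rotation as Ro
def delta(p,rpy,st=None):
    "cm shift and rotvec in tool axes from measured pose to target"
    st=st or ctrl.read_state(); R=Ro.from_euler("xyz",st["tool_rot"])
    print("now",np.round(st["eef_pos"],1),np.round(st["tool_rot"],4),"t",round(st["clock"],2))
    print("cmd",np.round(R.inv().apply(np.array(p)-st["eef_pos"])/10,2),np.round((R.inv()*Ro.from_euler("xyz",rpy)).as_rotvec(),3))
def wrist(f=None):
    st=ctrl.read_state(); d=ctrl.get_image("wrist")
    if f: cv2.imwrite(f,d["pixels"][:,:,::-1])
    E=np.eye(4);E[:3,:3]=Ro.from_euler("xyz",st["tool_rot"]).as_matrix();E[:3,3]=st["eef_pos"]
    d["extrinsics"]=E@np.array(d["mount"]); return d,st
E
python3 - <<'E'
from h import *
delta((570,-168,300),(np.pi,0,1.48))
E
```

```text
now [ 543.1 -203.8  304. ] [3.1414e+00 2.0000e-04 1.4783e+00] t 1.25
cmd [3.81 2.34 0.4 ] [ 0.     0.    -0.002]
```

>>> send_rows --rows '[[[3.8, 2.3, 0.4, 0, 0, 0], [3.8, 2.3, 0.4, 0, 0, 0], [3.8, 2.3, 0.4, 0, 0, 0], [3.8, 2.3, 0.4, 0, 0, 0]]]'

```text
clock: 1.65
eef_pos: [567.8, -171.1, 299.7]
tool_rot: [-3.141, 0.001, 1.477]
force: [-0.6, -0.7, 0.3]
width: 85.5
gripper_force: 0.0
```

Run:
```python
from h import *
d,st=wrist("pics/w1.png");print(st["eef_pos"],st["tool_rot"],d["extrinsics"].round(3).tolist())
```

```text
[ 567.8305748  -171.10057554  299.72323015] [-3.14059895e+00  1.21852817e-03  1.47697263e+00] [[0.996, 0.088, 0.03, 575.235], [-0.093, 0.942, 0.322, -88.681], [-0.0, -0.323, 0.946, 369.804], [0.0, 0.0, 0.0, 1.0]]
```

View pics/w1.png

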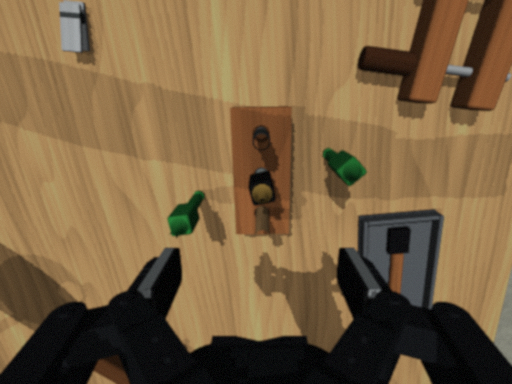

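The wrist view shows the rack with corners at about (232,107), (292,107), (290,233) and (236,234). The nozzle's brass tip is at (262,192) with the dark sleeve around it, and the punch is at (262,137).

```bash
cat > m.py <<'E'
from h import *
np.set_printoptions(precision=1,suppress=True)
d,st=wrist()
im=d["pixels"];h=cv2.cvtColor(im,cv2.COLOR_RGB2HSV)
m=cv2.inRange(h,(5,90,40),(14,255,255));m[:95]=0;m[245:]=0;m[:,:220]=0;m[:,305:]=0
c=max(cv2.findContours(m,0,2)[0],key=cv2.contourArea);r=cv2.minAreaRect(cv2.convexHull(c));b=cv2.boxPoints(r)
print(b);P=np.array([onz(d,*q,45) for q in b]);print("rack",P,P.mean(0));
for i in range(4):
    e=P[(i+1)%4]-P[i];print(np.linalg.norm(e),np.arctan2(e[1],e[0]))
m=cv2.inRange(h[165:210,235:285],(15,90,90),(35,255,255));ys,xs=np.nonzero(m)
print("tip",xs.size,xs.min()+235,xs.max()+235,ys.min()+165,ys.max()+165)
m=cv2.inRange(im[160:215,240:282],(0,0,0),(45,45,45));ys,xs=np.nonzero(m);print("dark",xs.min()+240,xs.max()+240,ys.min()+160,ys.max()+160)
cv2.imwrite("pics/w1z.png",cv2.resize(im[95:245,215:310,::-1],None,fx=4,fy=4,interpolation=2))
print(onz(d,262,192,140),onz(d,262,187,115))
E
python3 m.py
```

```text
[[229.8 107. ]
 [290.9 105.6]
 [294.  233.2]
 [232.9 234.6]]
rack [[ 541.6  -92.6   45. ]
 [ 610.8  -97.5   45. ]
 [ 605.8 -258.6   45. ]
 [ 524.9 -253.1   45. ]] [ 570.8 -175.5   45. ]
69.35186276652395 -0.07112384820496293
161.10082078969688 -1.6017423722585655
81.01844672584278 3.074360907439459
161.3697850491019 1.4674735611936762
tip 146 235 270 184 209
dark 249 275 170 213
[ 570.7 -165.7  140. ] [ 570.6 -168.9  115. ]
```

View pics/w1z.png

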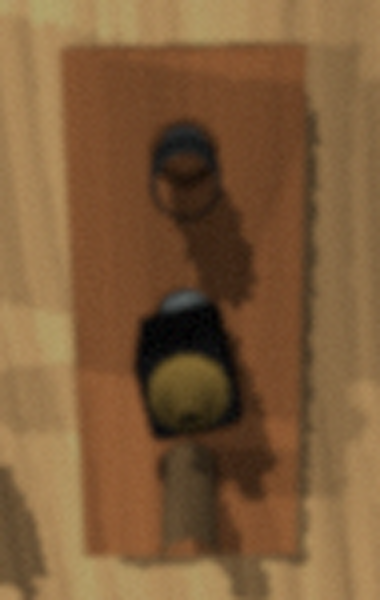

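The crop shows the rack corners, the brass base circle centred at about crop (187,388), which is full-image (261.7,192), and the tip end at about (262.5,198). Sleeve and tube line up with the middle hole.

Run:
```python
from h import *
np.set_printoptions(precision=1,suppress=True)
d,st=wrist()
P=np.array([onz(d,*q,45) for q in((230.5,106.2),(291.2,106.2),(290,233.7),(237,233.7))])
print(P,P.mean(0))
a=(P[0]+P[1]-P[2]-P[3])/2;print("yaw",np.arctan2(a[1],a[0]),np.linalg.norm(a));e=P[1]-P[0];print(np.arctan2(e[1],e[0]),np.linalg.norm(e),np.linalg.norm(P[2]-P[3]))
print("base",onz(d,261.7,192,115),"tip",onz(d,262.5,198.5,140),"punch",onz(d,261.5,141,45))
print("sleevetop",onz(d,215+195/4,95+395/4,115))
delta((570,-172,200),(np.pi,0,1.48))
```

```text
[[ 542.6  -91.8   45. ]
 [ 611.2  -98.3   45. ]
 [ 600.6 -258.9   45. ]
 [ 530.7 -252.3   45. ]] [ 571.3 -175.3   45. ]
yaw 1.50083912660018 160.94729976235678
-0.09402932686007157 68.88794859890623 70.25210781187168
base [ 570.  -174.1  115. ] tip [ 570.7 -171.9  140. ] punch [ 574.1 -134.1   45. ]
sleevetop [ 571.9 -176.1  115. ]
now [ 567.9 -171.4  300. ] [-3.1  0.   1.5] t 1.8
cmd [-0.   0.2 10. ] [-0.  0. -0.]
```

>>> send_rows --rows '[[[-0.28, 0.29, 4, 0, 0, 0], [-0.28, 0.29, 8, 0, 0, 0], [-0.28, 0.29, 10, 0, 0, 0], [-0.28, 0.29, 10, 0, 0, 0], [-0.28, 0.29, 10, 0, 0, 0]]]' --grip 60

```text
clock: 2.3
eef_pos: [571.4, -173.5, 200.4]
tool_rot: [3.141, 0.0, 1.478]
force: [0.5, 0.2, 0.3]
width: 65.5
gripper_force: 0.0
```

Run:
```python
from h import *
np.set_printoptions(precision=1,suppress=True)
d,st=wrist()
print(st["width"])
delta((570.5,-174.5,152),(np.pi,0,1.48),st)
cv2.imwrite("pics/w2.png",np.hstack([d["pixels"][:,:,::-1]]))
```

```text
65.47537413964288
now [ 571.4 -173.5  200.4] [3.1 0.  1.5] t 2.3
cmd [-0.1 -0.1  4.8] [ 0.  0. -0.]
```

View pics/w2.png

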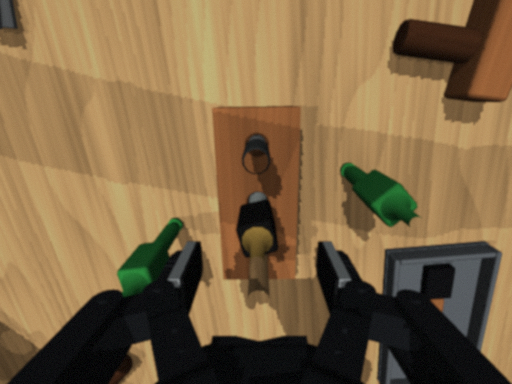

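The fingers straddle the nozzle centrally, with the tip at (258,238) and the pads at about (195,260) and (325,260). The green look-alikes are clear of them.

>>> send_rows --rows '[[[-0.1, -0.1, 2, 0, 0, 0], [-0.1, -0.1, 4, 0, 0, 0], [-0.1, -0.1, 4.8, 0, 0, 0], [-0.1, -0.1, 4.8, 0, 0, 0], [-0.1, -0.1, 4.8, 0, 0, 0]]]' --grip 90

```text
clock: 2.85
eef_pos: [571.0, -173.7, 153.2]
tool_rot: [3.139, 0.0, 1.479]
force: [0.2, 0.8, -0.0]
width: 55.6
gripper_force: 0.0
```

>>> send_rows --rows '[[[0, 0, 0, 0, 0, 0], [0, 0, 0, 0, 0, 0], [0, 0, 0, 0, 0, 0], [0, 0, 0, 0, 0, 0], [0, 0, 0, 0, 0, 0], [0, 0, 0, 0, 0, 0], [0, 0, 0, 0, 0, 0], [0, 0, 0, 0, 0, 0]]]' --grip 255

```text
clock: 3.65
eef_pos: [570.7, -173.7, 153.1]
tool_rot: [3.14, 0.0, 1.479]
force: [-0.9, 0.5, 4.4]
width: 26.0
gripper_force: 58.6
```

>>> send_rows --rows '[[[0, 0, -1, 0, 0, 0], [0, 0, -3, 0, 0, 0], [0, 0, -6, 0, 0, 0], [0, 0, -9, 0, 0, 0], [0, 0, -12, 0, 0, 0], [0, 0, -14, 0, 0, 0], [0, 0, -15, 0, 0, 0], [0, 0, -15, 0, 0, 0]]]'

```text
clock: 4.45
eef_pos: [570.7, -173.7, 303.6]
tool_rot: [3.139, 0.001, 1.479]
force: [0.3, 0.3, -1.2]
width: 25.9
gripper_force: 59.2
```

>>> send_rows --rows '[[[1.5, -0.2, 0, 0, 0, 0], [4.5, -0.6, 0, 0, 0, 0], [8, -1.1, 0, 0, 0, 0], [11.5, -1.6, 0, 0, 0, 0], [15, -2.1, 0, 0, 0, 0], [18.5, -2.6, 0, 0, 0, 0], [22, -3.1, 0, 0, 0, 0], [24.5, -3.5, 0, 0, 0, 0], [25.2, -3.6, 0, 0, 0, 0], [25.2, -3.6, 0, 0, 0, 0]]]'

```text
clock: 5.45
eef_pos: [556.5, 82.4, 300.8]
tool_rot: [-3.139, 0.0, 1.482]
force: [0.7, -0.0, -0.1]
width: 25.9
gripper_force: 59.2
```

Run:
```python
from h import *
np.set_printoptions(precision=1,suppress=True)
d,st=wrist()
print(st["width"],st["eef_pos"],st["tool_rot"],st["force"],st["clock"])
S=ctrl.get_image("scene");T=ctrl.get_image("side")
a=d["pixels"]; pts=[]
def px(D,p):
    E=np.array(D["extrinsics"]);q=E[:3,:3].T@(np.array(p)-E[:3,3]);return D["cx"]+D["fx"]*q[0]/-q[2],D["cy"]+D["fy"]*q[1]/q[2]
x,y,z=st["eef_pos"]
c=[]
for D in(S,T):
    u,v=px(D,(x,y,z-90));u,v=int(u),int(v);print(u,v)
    c.append(cv2.resize(D["pixels"][v-60:v+60,u-50:u+50],None,fx=3.2,fy=3.2,interpolation=2))
w=np.hstack([a[:384,:],c[0][:384,:],]) 
w=np.hstack([cv2.resize(a,None,fx=.8,fy=.8)[:307],cv2.resize(np.hstack(c),None,fx=.6,fy=.6)[:0+230].__class__(0) if 0 else np.zeros((307,0,3),np.uint8)])
cv2.imwrite("pics/w3.png",np.hstack([cv2.resize(a[:280,100:450],None,fx=1.28,fy=1.28),cv2.resize(np.vstack(c),(186,358))[:, :]])[:,:,::-1])
cv2.imwrite("pics/w3raw.png",a[:,:,::-1])
```

```text
25.862384195145562 [556.5  82.4 300.8] [-3.1  0.   1.5] [ 0.7 -0.  -0.1] 5.45
289 201
185 175
```

View pics/w3.png

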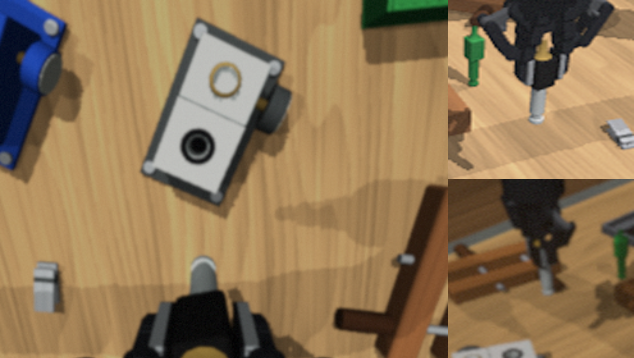

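The wrist view shows the nozzle held upright, with its nose at about full-image (258.6,203). The aluminium block's open port is at about (254,113.5), and the cap is farther along +y.

Run:
```python
from h import *
np.set_printoptions(precision=1,suppress=True)
d,st=wrist();a=d["pixels"];g=cv2.cvtColor(a,cv2.COLOR_RGB2GRAY)
r=g[95:133,236:273];m=(r<70).astype(np.uint8)
for c in cv2.findContours(m,cv2.RETR_EXTERNAL,cv2.CHAIN_APPROX_NONE)[0]:
    if cv2.contourArea(c)>40:
        e=cv2.fitEllipse(c);u,v=e[0][0]+236,e[0][1]+95;print(e,u,v,"port",onz(d,u,v,66.5))
        sc=66.5; P=[onz(d,u+k,v,66.5) for k in(-e[1][0]/2,e[1][0]/2)];print("collar dia",np.linalg.norm(P[1]-P[0]))
# cap
h=cv2.cvtColor(a,cv2.COLOR_RGB2HSV)
print("cap",onz(d,100+225/1.28,79/1.28,72))
# nose: bright low-saturation region
R=a[190:240,235:285].astype(int);s=h[190:240,235:285,1]
for y in range(0,50,3): 
    x=np.nonzero((s[y]<60)&(R[y,:,0]>60))[0]; print(190+y,(x.min()+235,x.max()+235,x.size) if x.size else None)
zb=st["eef_pos"][2]-143.2;print(zb)
for v in(198,201,204):print(v,onz(d,258.5,v,zb+5))
print("hand axis px expected",st["eef_pos"])
```

```text
((16.16875648498535, 15.439173698425293), (24.59857749938965, 25.63100814819336), 173.03561401367188) 252.16875648498535 110.4391736984253 port [556.6 152.2  66.5]
collar dia 26.313799466143973
cap [584.8 196.3  72. ]
190 None
193 None
196 None
199 None
202 (np.int64(252), np.int64(264), 13)
205 (np.int64(250), np.int64(267), 18)
208 (np.int64(249), np.int64(268), 20)
211 (np.int64(249), np.int64(267), 19)
214 (np.int64(250), np.int64(267), 18)
217 (np.int64(249), np.int64(267), 19)
220 (np.int64(249), np.int64(268), 20)
223 (np.int64(249), np.int64(268), 20)
226 (np.int64(249), np.int64(265), 17)
229 (np.int64(249), np.int64(249), 1)
232 None
235 None
238 None
158.12293739291567
198 [557.4  87.  163.1]
201 [557.2  84.4 163.1]
204 [556.9  81.8 163.1]
hand axis px expected [557.4  78.8 301.3]
```

>>> send_rows --rows '[[[1.5, -0.15, 0, 0, 0, 0], [4, -0.4, 0, 0, 0, 0], [6.5, -0.65, 0, 0, 0, 0], [7.4, -0.72, 1, 0, 0, 0], [7.4, -0.72, 3, 0, 0, 0], [7.4, -0.72, 5, 0, 0, 0], [7.4, -0.72, 6.5, 0, 0, 0], [7.4, -0.72, 7.4, 0, 0, 0], [7.4, -0.72, 7.4, 0, 0, 0], [7.4, -0.72, 7.4, 0, 0, 0]]]'

```text
clock: 6.65
eef_pos: [557.4, 154.9, 228.1]
tool_rot: [3.141, -0.0, 1.478]
force: [0.9, -0.1, -0.5]
width: 25.6
gripper_force: 59.2
```

>>> send_rows --rows '[[[0, 0, 0, 0, 0, 0], [0, 0, 0, 0, 0, 0], [0, 0, 0, 0, 0, 0], [0, 0, 0, 0, 0, 0]]]'

```text
clock: 7.05
eef_pos: [557.3, 155.1, 228.3]
tool_rot: [3.141, -0.0, 1.479]
force: [-0.1, 0.3, -0.2]
width: 25.9
gripper_force: 59.2
```

Run:
```python
from h import *
np.set_printoptions(precision=1,suppress=True)
st=ctrl.read_state();print(st["eef_pos"],st["tool_rot"],st["force"])
S=ctrl.get_image("scene");T=ctrl.get_image("side")
A=S["pixels"][225:325,262:342];B=T["pixels"][185:285,130:210]
cv2.imwrite("pics/n1.png",cv2.resize(np.hstack([A,B]),None,fx=5,fy=5,interpolation=2)[:,:,::-1])
```

```text
[557.3 155.1 228.3] [ 3.1 -0.   1.5] [-0.1  0.3 -0.2]
```

View pics/n1.png

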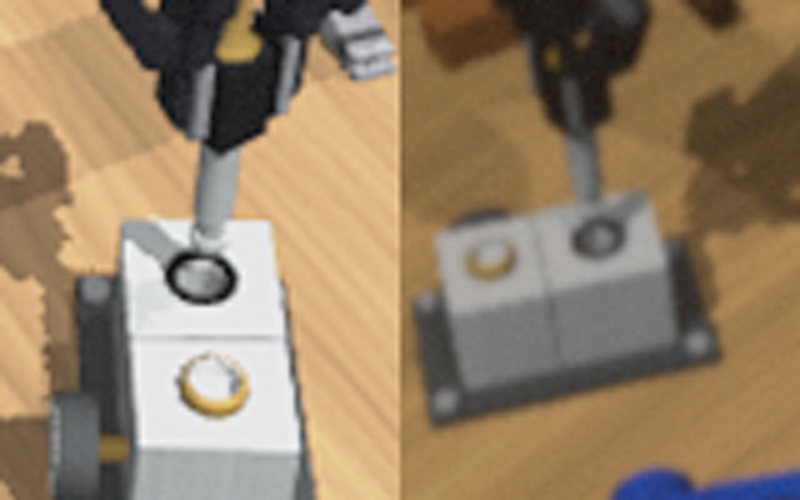

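In the scene view the nose end is at about (303.5,273.5) and the port at (302.0,280.4). In the side view the nose end is at about (167.6,225.5) and the port at (169.8,232.8). I'll compare them within each camera.

Run:
```python
from h import *
np.set_printoptions(precision=1,suppress=True)
st=ctrl.read_state()
S=ctrl.get_image("scene");T=ctrl.get_image("side")
for n,D,a,b in(("S",S,(303.5,273.5),(302,280.4)),("T",T,(167.6,225.5),(169.8,232.8))):
    p=onz(D,*b,66.5)
    for z in(86,):
        q=onz(D,*a,z);print(n,z,q,p,"need",p-q)
E=[np.array(D["extrinsics"]) for D in(S,T)]
print("triN",tri(ray(S,303.5,273.5),ray(T,167.6,225.5)),"triP",tri(ray(S,302,280.4),ray(T,169.8,232.8)))
# expected pixel of TCP-axis nose end in each view vs port projected at same height
def px(D,p):
    E=np.array(D["extrinsics"]);q=E[:3,:3].T@(np.array(p)-E[:3,3]);return np.array([D["cx"]+D["fx"]*q[0]/-q[2],D["cy"]+D["fy"]*q[1]/q[2]])
for D,b in((S,(302,280.4)),(T,(169.8,232.8))):
    p=onz(D,*b,66.5);print("want nose px at",px(D,p+[0,0,86-66.5]))
```

```text
S 86 [558.8 154.5  86. ] [559.9 154.1  66.5] need [  1.2  -0.4 -19.5]
T 86 [562.3 151.9  86. ] [554.4 153.7  66.5] need [ -7.9   1.8 -19.5]
triN [559.7 154.5  88.1] triP [557.8 151.5  62.6]
want nose px at [302.9 273.6]
want nose px at [169.  227.4]
```

>>> send_rows --rows '[[[-0.2, 0, 0, 0, 0, 0], [-0.21, -0.02, 0.5, 0, 0, 0], [-0.21, -0.02, 1, 0, 0, 0], [-0.21, -0.02, 1.4, 0, 0, 0], [-0.21, -0.02, 1.7, 0, 0, 0], [-0.21, -0.02, 2, 0, 0, 0], [-0.21, -0.02, 2.1, 0, 0, 0], [-0.21, -0.02, 2.2, 0, 0, 0]]]'

```text
clock: 8.05
eef_pos: [556.8, 153.0, 205.8]
tool_rot: [3.142, -0.0, 1.479]
force: [0.1, 0.2, -0.4]
width: 25.6
gripper_force: 59.2
```

>>> send_rows --rows '[[[0, 0, 0.1, 0, 0, 0], [0, 0, 0.2, 0, 0, 0], [0, 0, 0.3, 0, 0, 0], [0, 0, 0.4, 0, 0, 0], [0, 0, 0.4, 0, 0, 0]]]'

```text
clock: 8.55
eef_pos: [556.7, 153.0, 201.8]
tool_rot: [-3.142, 0.0, 1.479]
force: [0.0, 0.5, -1.7]
width: 26.2
gripper_force: 59.2
```

>>> send_rows --rows '[[[0, 0, 0.15, 0, 0, 0], [0, 0, 0.3, 0, 0, 0], [0, 0, 0.45, 0, 0, 0], [0, 0, 0.6, 0, 0, 0], [0, 0, 0.6, 0, 0, 0]]]'

```text
clock: 9.05
eef_pos: [556.7, 153.0, 195.7]
tool_rot: [-3.141, 0.0, 1.479]
force: [0.7, -0.5, -0.5]
width: 25.9
gripper_force: 59.2
```

>>> send_rows --rows '[[[0, 0, 0.2, 0, 0, 0], [0, 0, 0.4, 0, 0, 0], [0, 0, 0.6, 0, 0, 0], [0, 0, 0.8, 0, 0, 0], [0, 0, 1.0, 0, 0, 0], [0, 0, 1.2, 0, 0, 0], [0, 0, 1.4, 0, 0, 0], [0, 0, 1.6, 0, 0, 0], [0, 0, 1.6, 0, 0, 0]]]'

```text
clock: 9.95
eef_pos: [556.7, 152.9, 179.6]
tool_rot: [-3.141, 0.0, 1.479]
force: [0.4, -0.0, -1.9]
width: 25.6
gripper_force: 59.3
```

Plug end is about 29 mm in. I'll go on in 4 mm steps, watching for the valve.

>>> send_rows --rows '[[[0, 0, 0.1, 0, 0, 0], [0, 0, 0.2, 0, 0, 0], [0, 0, 0.3, 0, 0, 0], [0, 0, 0.4, 0, 0, 0], [0, 0, 0.4, 0, 0, 0]]]'

```text
clock: 10.45
eef_pos: [556.7, 153.0, 175.8]
tool_rot: [-3.142, -0.0, 1.479]
force: [-0.5, 0.8, -0.7]
width: 25.7
gripper_force: 59.3
```

>>> send_rows --rows '[[[0, 0, 0.1, 0, 0, 0], [0, 0, 0.2, 0, 0, 0], [0, 0, 0.3, 0, 0, 0], [0, 0, 0.4, 0, 0, 0], [0, 0, 0.4, 0, 0, 0]]]'

```text
clock: 10.95
eef_pos: [556.7, 152.9, 171.8]
tool_rot: [-3.142, 0.0, 1.479]
force: [0.3, -0.1, -0.3]
width: 25.8
gripper_force: 59.3
```

>>> send_rows --rows '[[[0, 0, 0.1, 0, 0, 0], [0, 0, 0.2, 0, 0, 0], [0, 0, 0.3, 0, 0, 0], [0, 0, 0.4, 0, 0, 0], [0, 0, 0.4, 0, 0, 0]]]'

```text
clock: 11.45
eef_pos: [557.2, 153.4, 169.1]
tool_rot: [3.14, -0.001, 1.479]
force: [-2.1, -0.1, 7.6]
width: 25.8
gripper_force: 60.0
```

Valve contact is at TCP z of about 170. I'll carry on gently.

>>> send_rows --rows '[[[0, 0, 0.1, 0, 0, 0], [0, 0, 0.2, 0, 0, 0], [0, 0, 0.2, 0, 0, 0]]]'

```text
clock: 11.75
eef_pos: [557.2, 153.3, 167.0]
tool_rot: [3.14, -0.001, 1.479]
force: [-0.2, 0.0, 5.7]
width: 26.0
gripper_force: 59.7
```

>>> send_rows --rows '[[[0, 0, 0.1, 0, 0, 0], [0, 0, 0.2, 0, 0, 0], [0, 0, 0.2, 0, 0, 0]]]'

```text
clock: 12.05
eef_pos: [557.3, 153.3, 164.9]
tool_rot: [3.14, -0.001, 1.479]
force: [-0.6, -0.4, 6.2]
width: 26.1
gripper_force: 59.7
```

>>> send_rows --rows '[[[0, 0, 0.1, 0, 0, 0], [0, 0, 0.2, 0, 0, 0], [0, 0, 0.2, 0, 0, 0]]]'

```text
clock: 12.35
eef_pos: [557.3, 153.3, 162.9]
tool_rot: [3.14, -0.001, 1.479]
force: [-1.1, 0.6, 6.2]
width: 25.5
gripper_force: 59.7
```

>>> send_rows --rows '[[[0, 0, 0.05, 0, 0, 0], [0, 0, 0.1, 0, 0, 0], [0, 0, 0.1, 0, 0, 0]]]'

```text
clock: 12.65
eef_pos: [557.2, 153.3, 161.7]
tool_rot: [3.14, -0.001, 1.479]
force: [0.3, 0.2, 6.6]
width: 25.7
gripper_force: 59.7
```

>>> send_rows --rows '[[[0, 0, 0.05, 0, 0, 0], [0, 0, 0.1, 0, 0, 0], [0, 0, 0.1, 0, 0, 0]]]'

```text
clock: 12.95
eef_pos: [557.2, 153.2, 160.7]
tool_rot: [3.14, -0.001, 1.479]
force: [-0.8, -0.4, 4.8]
width: 26.0
gripper_force: 59.7
```

>>> send_rows --rows '[[[0, 0, 0.05, 0, 0, 0], [0, 0, 0.1, 0, 0, 0], [0, 0, 0.1, 0, 0, 0]]]'

```text
clock: 13.25
eef_pos: [557.2, 153.2, 159.7]
tool_rot: [3.14, -0.001, 1.479]
force: [-0.5, -1.0, 5.0]
width: 26.0
gripper_force: 59.7
```

>>> send_rows --rows '[[[0, 0, 0.05, 0, 0, 0], [0, 0, 0.1, 0, 0, 0], [0, 0, 0.1, 0, 0, 0]]]'

```text
clock: 13.55
eef_pos: [557.2, 153.3, 158.8]
tool_rot: [3.14, -0.001, 1.479]
force: [-1.3, -0.0, 6.7]
width: 26.0
gripper_force: 59.9
```

>>> send_rows --rows '[[[0, 0, 0.05, 0, 0, 0], [0, 0, 0.1, 0, 0, 0], [0, 0, 0.1, 0, 0, 0]]]'

```text
clock: 13.85
eef_pos: [557.4, 153.5, 158.7]
tool_rot: [3.139, -0.001, 1.479]
force: [-2.3, -0.2, 12.7]
width: 25.7
gripper_force: 60.4
```

>>> send_rows --rows '[[[0, 0, 0.03, 0, 0, 0], [0, 0, 0.05, 0, 0, 0], [0, 0, 0.05, 0, 0, 0]]]'

```text
clock: 14.15
eef_pos: [557.5, 153.6, 158.6]
tool_rot: [3.139, -0.001, 1.479]
force: [-2.9, -0.6, 15.9]
width: 25.9
gripper_force: 60.5
```

>>> send_rows --rows '[[[0, 0, 0.03, 0, 0, 0], [0, 0, 0.03, 0, 0, 0], [0, 0, 0.03, 0, 0, 0], [0, 0, 0.03, 0, 0, 0]]]'

```text
clock: 14.55
eef_pos: [557.5, 153.7, 158.6]
tool_rot: [3.139, -0.001, 1.479]
force: [-3.5, 0.1, 19.0]
width: 26.1
gripper_force: 60.7
```

>>> send_rows --rows '[[[0, 0, -0.1, 0, 0, 0], [0, 0, -0.2, 0, 0, 0], [0, 0, -0.3, 0, 0, 0], [0, 0, -0.4, 0, 0, 0], [0, 0, -0.45, 0, 0, 0], [0, 0, -0.45, 0, 0, 0]]]'

```text
clock: 15.15
eef_pos: [557.2, 153.2, 161.3]
tool_rot: [3.14, -0.001, 1.479]
force: [0.0, -0.3, 6.0]
width: 26.2
gripper_force: 59.7
```

>>> send_rows --rows '[[[0, 0, -0.05, 0, 0, 0], [0, 0, -0.1, 0, 0, 0], [0, 0, -0.1, 0, 0, 0]]]'

```text
clock: 15.45
eef_pos: [557.1, 153.1, 161.8]
tool_rot: [3.141, -0.0, 1.479]
force: [0.3, 0.4, 3.5]
width: 26.1
gripper_force: 59.5
```

Force falls off at 3 mm lift, so the plug is caught. I'll release it now.

>>> send_rows --rows '[[[0, 0, 0, 0, 0, 0], [0, 0, 0, 0, 0, 0], [0, 0, 0, 0, 0, 0], [0, 0, 0, 0, 0, 0], [0, 0, 0, 0, 0, 0], [0, 0, 0, 0, 0, 0]]]' --grip 70

```text
clock: 16.05
eef_pos: [556.7, 152.9, 161.6]
tool_rot: [-3.142, 0.0, 1.479]
force: [-0.1, 0.3, -0.2]
width: 62.2
gripper_force: 0.0
```

>>> send_rows --rows '[[[0, 0, -1, 0, 0, 0], [0, 0, -3, 0, 0, 0], [0, 0, -6, 0, 0, 0], [0, 0, -9, 0, 0, 0], [0, 0, -12, 0, 0, 0], [0, 0, -14, 0, 0, 0], [0, 0, -15, 0, 0, 0], [0, 0, -15, 0, 0, 0], [0, 0, -15, 0, 0, 0]]]'

```text
clock: 16.95
eef_pos: [556.3, 152.7, 311.0]
tool_rot: [-3.141, 0.001, 1.479]
force: [0.7, 0.5, 0.1]
width: 62.3
gripper_force: 0.0
```

Run:
```python
from h import *
st=ctrl.read_state();print(st["eef_pos"],st["width"],st["clock"])
S=ctrl.get_image("scene");T=ctrl.get_image("side")
A=S["pixels"][225:325,262:342];B=T["pixels"][185:285,130:210]
cv2.imwrite("pics/n2.png",cv2.resize(np.hstack([A,B]),None,fx=5,fy=5,interpolation=2)[:,:,::-1])
```

```text
[556.28619762 152.7050204  310.98878396] 62.29780712245287 16.95
```

View pics/n2.png

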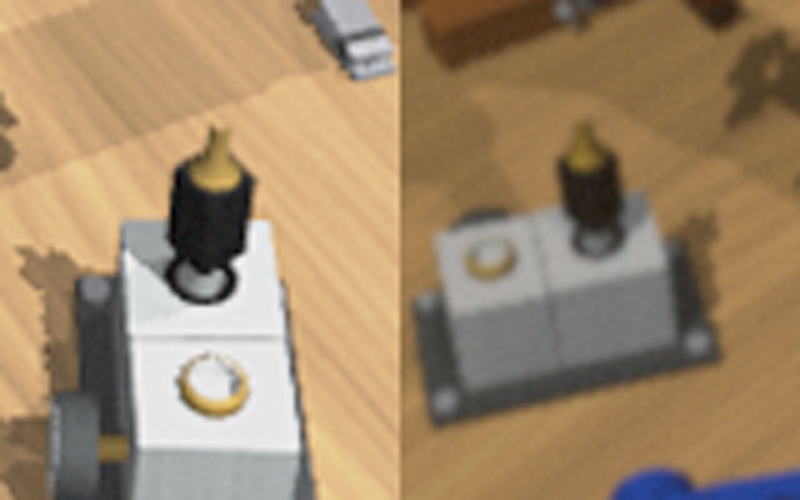

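The nozzle stands upright in the port, with its tip at scene (305.6,250.6) and side (166.6,210). A quick height check follows, comparing caught (tip z about 148.6) with uncaught (about 157).

Run:
```python
from h import *
S=ctrl.get_image("scene");T=ctrl.get_image("side")
def px(D,p):
    E=np.array(D["extrinsics"]);q=E[:3,:3].T@(np.array(p)-E[:3,3]);return np.array([D["cx"]+D["fx"]*q[0]/-q[2],D["cy"]+D["fy"]*q[1]/q[2]]).round(1)
for D,b in((S,(302,280.4)),(T,(169.8,232.8))):
    p=onz(D,*b,66.5)
    for z in(148.6,157): print(px(D,[p[0],p[1],z]))
h=[cv2.inRange(cv2.cvtColor(D["pixels"],cv2.COLOR_RGB2HSV),(18,120,60),(30,255,255)) for D in(S,T)]
for m,(u,v) in zip(h,((305,255),(166,214))):
    ys,xs=np.nonzero(m[v-15:v+12,u-8:u+9]);print("tip row",ys.min()+v-15,xs[ys==ys.min()]+u-8)
```

```text
[306.  250.2]
[306.4 246.9]
[166.2 209. ]
[165.8 206.5]
tip row 251 [304 305 306 307]
tip row 199 [161 172]
```

The tip sits at rows 250.6 and 210, which matches the caught height (250.2 and 209.0).

```bash
python3 -c "
from cell import ctrl
print(ctrl.finish_job())"
```

```text
the job is handed in; nothing more can be done
None
```

The nozzle was pushed down to the hard stop (peak reading about 19 N), released, and left caught upright in the aluminium block's open port; I handed the job in at about 17 s and the hand-in returned no verdict.

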